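# Transfer a row of cured soaps to the packing rack in order

### The arm

A 6-joint arm with a two-finger parallel gripper is mounted at the origin on the work surface. World frame = base frame: x ahead of the robot, y to its left, z up, the work surface at z = 0. Lengths are in mm, angles in rad, forces in N, time in s.
With the tool pointing down it reaches from about 350 to 775 mm from the base axis. Payload 7.3 kg.
Tool frame: the origin (TCP) lies on the centre line of the jaws, within the pads' length; the fingertips stand 22 mm ahead of it and the grasp point (between the pads) lies 3 mm ahead of it (bot.finger_overhang is the distance from the TCP to the fingertips, in mm); y points along the fingers, z is the direction in which the jaws open and shut, and the axes are right-handed (so a half turn about y gives the same grasp; the last joint's range is limited). The gripper opens to 92 mm and grips with 3 to 60 N. Pads are 19 mm wide; open, the fingers measure 130 mm over their backs; the gripper's body (75 mm by 190 mm) begins 47 mm behind the grasp point.
Start: joints at [-1.308, 0.342, 1.524, -0, 1.275, -0.146], TCP at [208.715, -481.748, 248.741] pointing down, gripper open.
Joint ranges: [-2.53, 2.53], [-0.77, 2.02], [0.04, 2.7], [-1, 4.14], [0.28, 2.66], [-3.11, 3.11]. Speed limits (rad/s): [2.57, 2.57, 3.14, 3.14, 3.14, 3.14].

### API

Orientations are given as [roll, pitch, yaw] about the fixed x, y, z axes, in that order (R = Rz(yaw) Ry(pitch) Rx(roll)).
In Python, from plant import bot, viewer, find_in, spot_point gives the robot as it stands.
- The arm moves only by the tool send_rows, never from a script. Its argument "moves" is a list of rows, each a list of 3 entries, a list of its own where there are three numbers: the shift along the tool's x, y, z in mm, then the turn, a rotation vector about the tool's x, y, z in degrees, then the finger opening in mm, from 0 to 91.8. A call has 1 to 20 rows; each row shifts and turns the pose as measured when the row begins, along the tool's axes as they then stand; what a row does not reach is not made up. A row lasts 1/8 s, in which the tool goes at most 62.5 mm and 10.7 degrees, less where a joint would pass 70% of its speed; a pose out of reach is approached as far as the arm can. A call with a gripper value outside its range is refused whole. The fingers move at their own pace and stop on an object; the grip force is fixed at half the most. Time passes only in rows, so rows that do not move let the fingers close. It gives the time, the measured TCP pose, the force and the opening at its end, in the units of the state.
- bot.get_obs(): the state, without advancing time (a new reading comes with each control period).
- viewer.capture(name): name is "scene" or "top"; returns the picture (480x640x3 uint8, blue, green, red); there is no depth.
- viewer.camera_model(name): a dict with "fx", "fy", "cx", "cy" (pixels), "rvec" (rotation vector, rad) and "tvec" (3), from world to camera coordinates, as OpenCV has them. Camera axes: x right, y down, z forward; pixel columns grow to the right and rows downward; lengths in mm; the calibration is good to about 2 mm. A picture is of the moment at which its call begins. camera_model takes no time and is no camera call.
- bot.close_job(): hands the job in, once; it reports no verdict.
Trained networks look in the newest picture that a camera, given by its name, has taken for a name from the list of things; names that differ only in an ending like _2 or _b are one class to them, and where a whole thing is asked for, a point or a joint stands for the part that bears it (a point fixed in the world has none). Each returns a list of dicts, best first, with "conf" (0 to 1); they miss things now and then, are a little off and sometimes report something else, mostly with a low value. They report only what shows in the picture. A call takes as long as a camera call. They do not tell look-alikes from the thing itself.
- find_in(camera, thing): "extent" ([centre column, centre row, width, height] in pixels, round what is visible of it).
- spot_point(camera, thing): "point" ([column, row] in pixels: a listed point, or the origin of a listed thing).
The state is a dict: "time": time; "joint_positions": joint angles; "dq": joint speeds; "tau": joint torques, N m; "tool_pos": TCP position; "tcp_rot": TCP orientation; "contact_force": force on the tool from outside, world axes, zero at the start; "moment": the same for the moment, N m; "grip_width": finger opening in mm.
Only numpy, scipy, OpenCV 4.12 (cv2) and the standard library are available. Lean on these libraries where they do the work, as an engineer would, in place of code of your own. Each camera call takes 0.05 s, during which the arm holds its last target.

### The job

Move the four soaps from the pale curing rack to the dark packing rack, one per cork nest, keeping their order as counted from the green blocks: the soap nearest the curing rack's green block goes into the nest nearest the packing rack's green block, the next soap into the next nest, and so on to the end of the row. Leave each soap lying flat, top face up, in the middle of its nest, and never let a soap drop onto the bench.

Things in the scene. Friction and masses are not known exactly. Their poses are not given: they have to be found in the camera images.
- heart_center (a point): White heart-shaped soap with oat flecks: two round lobes towards its +y and the blunt point towards its -y. 51 mm wide along its x at the lobes (the widest line lies 7 mm to the +y side of the centre), reaching 22 mm to +y and 25 mm to -y. 36 mm high, about 90 g, loose. Point: on its axis, 18 mm above its underside, z up. Starts on its own pad, within 0.2 rad of the pad's yaw.
- oval_center (a point): Pale yellow, nearly oval massage soap with small bumps on top (to about 5 mm above its flat top face): 42 mm wide along its x, 56 mm along its y. 36 mm high, about 90 g, loose. Point: on its axis, 18 mm above its underside, z up. Starts on its own pad, within 0.2 rad of the pad's yaw.
- rose_center (a point): Pink rose soap, a round bar with eight equal scallops round its edge and a darker petal pattern on top: 51 mm across along its x and along its y. 36 mm high, about 90 g, loose. Point: on its axis, 18 mm above its underside, z up. Starts on its own pad, within 0.2 rad of the pad's yaw.
- bar_center (a point): Sage-green rectangular soap with three dark green stripes across the top: 46 mm wide along its x, 52 mm along its y. 36 mm high, about 90 g, loose. Point: on its axis, 18 mm above its underside, z up. Starts on its own pad, within 0.2 rad of the pad's yaw.
- heart_pad: Blue pad under the heart soap at the start, 80 (x) x 72 (y) x 4 mm, fixed on the curing rack. Origin: centre of its underside. The four pads lie in a row 80 mm apart along their y axes; +y points to the end with the curing rack's green block. Curing rack: pale plywood board, 96 x 430 x 15 mm, with the four pads in a row.
- oval_pad: Yellow pad under the oval soap at the start, 80 (x) x 72 (y) x 4 mm, fixed on the curing rack. Origin: centre of its underside. The four pads lie in a row 80 mm apart along their y axes; +y points to the end with the curing rack's green block. The curing rack's green block stands on the board 76 mm beyond the end pad's centre, top 45 mm above the bench.
- rose_pad: Red pad under the rose soap at the start, 80 (x) x 72 (y) x 4 mm, fixed on the curing rack. Origin: centre of its underside. The four pads lie in a row 80 mm apart along their y axes; +y points to the end with the curing rack's green block. A loose amber bottle, 26 mm thick, 45 mm tall, stands on the board's other end, 67 mm beyond the end pad's centre.
- bar_pad: White pad under the bar soap at the start, 80 (x) x 72 (y) x 4 mm, fixed on the curing rack. Origin: centre of its underside. The four pads lie in a row 80 mm apart along their y axes; +y points to the end with the curing rack's green block. The two racks are roughly parallel, one nearer the robot; which varies.
- packing_rack: Dark wood board, fixed, 96 (x) x 430 (y) x 15 mm; origin: centre of its underside, y along the row. Four flush tan cork nests, centres at x = 0, y = -120, -40, 40, 120 mm, floor 15 mm above the origin. Ridges 4 mm thick and 8 mm high cross the board at y = -160, -80, 0, 80, 160 mm; nests are open towards +x and -x.
- green_block: The packing rack's green block, 80 x 18 x 30 mm, fixed on the board at y = +196 or -196 mm of the rack (the end varies), next to the first nest; top 45 mm above the bench. Origin: centre of its underside. The other end has an equal dark wood block.
There are look-alikes about, which are no part of the job. Leave any blue or red look-alike of the part that bears rose_center alone.

How it is judged:
By the outcome, as a careful person would: the job done as asked, in the order asked, and still so for the second after the job is handed in, with the robot touching nothing.
It also fails if it takes over 88 s, if anything falls off the work surface, if the arm or the gripper's body presses on something with over 40 N, if the wrist force passes 120 N, or if a joint passes its speed limit or range.

## Working session

There is one attempt and no reset: what is moved stays moved. The work goes in short steps, Python scripts to look and compute and a tool call to move; the robot and the scene stay as the last step left them, time stands still between calls to the robot, and variables do not carry over. Pictures are saved under pics/ and viewed, and the job is handed in when it is done.

Besides the shell and the picture viewer there is one more tool, called after "Request:" by a JSON object that holds its "name" and its "arguments", one argument or row to a line. send_rows: Moves the arm, as the interface text tells. Its arguments: {"type":"object","properties":{"moves":{"type":"array","items":{"type":"array"}}},"required":["moves"]}

```bash
ls; mkdir -p pics
cat > h.py <<'E'
import numpy as np, cv2
from plant import bot, viewer, find_in, spot_point
def cam(n):
    m=viewer.camera_model(n); K=np.array([[m['fx'],0,m['cx']],[0,m['fy'],m['cy']],[0,0,1]]);R=cv2.Rodrigues(np.array(m['rvec'],float))[0];t=np.array(m['tvec'],float);return K,R,t
def back(n,px,z):
    K,R,t=cam(n);d=R.T@np.linalg.inv(K)@np.array([px[0],px[1],1.]);c=-R.T@t;s=(z-c[2])/d[2];return c+s*d
def proj(n,p):
    K,R,t=cam(n);q=K@(R@np.array(p,float)+t);return q[:2]/q[2]
E
python3 - <<'E'
from h import *
for n in("scene","top"):
    cv2.imwrite(f"pics/{n}0.png",viewer.capture(n)); K,R,t=cam(n);print(n,K[0,0],-R.T@t)
o=bot.get_obs();print({k:np.round(v,3) for k,v in o.items()})
for th in["heart_center","oval_center","rose_center","bar_center","heart_pad","oval_pad","rose_pad","bar_pad","packing_rack","green_block"]:
    for n in("top","scene"):
        print(th,n,[(np.round(d['point']).tolist(),round(d['conf'],2)) for d in spot_point(n,th)][:4])
print(bot.get_obs()['time'])
E
```

```text
pics
scene 602.6355742970304 [904.34179828 119.47252156 776.47614929]
top 561.3616485778921 [406.46916833  -2.87647144 875.89474932]
{'time': np.float64(0.1), 'joint_positions': array([-1.308,  0.343,  1.525, -0.   ,  1.275, -0.146]), 'dq': array([-0.001, -0.   , -0.002,  0.001, -0.001, -0.002]), 'tau': array([ 2.0000e-03, -4.3200e+01, -2.4469e+01,  7.2000e-02,  5.3000e-02,
       -0.0000e+00]), 'tool_pos': array([ 208.619, -481.419,  248.134]), 'tcp_rot': array([-1.572,  0.   , -2.733]), 'contact_force': array([ 0.08 , -0.278, -0.069]), 'moment': array([-0.005, -0.002,  0.075]), 'grip_width': np.float64(92.013)}
heart_center top [([261.0, 274.0], 0.79), ([203.0, 267.0], 0.23)]
heart_center scene [([379.0, 245.0], 0.58)]
oval_center top [([364.0, 276.0], 0.92)]
oval_center scene [([274.0, 210.0], 0.88)]
rose_center top [([300.0, 354.0], 0.93), ([357.0, 355.0], 0.64)]
rose_center scene [([322.0, 227.0], 0.71), ([377.0, 245.0], 0.66), ([304.0, 162.0], 0.65)]
bar_center top [([206.0, 267.0], 0.72)]
bar_center scene [([435.0, 264.0], 0.68)]
heart_pad top [([258.0, 274.0], 0.76)]
heart_pad scene [([376.0, 252.0], 0.72)]
oval_pad top [([364.0, 276.0], 0.9)]
oval_pad scene []
rose_pad top [([311.0, 277.0], 0.91), ([205.0, 266.0], 0.65)]
rose_pad scene [([324.0, 238.0], 0.86), ([323.0, 230.0], 0.58)]
bar_pad top [([207.0, 273.0], 0.69)]
bar_pad scene [([429.0, 265.0], 0.69)]
packing_rack top [([316.0, 161.0], 0.69)]
packing_rack scene [([283.0, 350.0], 0.73)]
green_block top [([190.0, 143.0], 0.89), ([205.0, 265.0], 0.34)]
green_block scene [([423.0, 403.0], 0.77)]
1.1
```

View pics/top0.png

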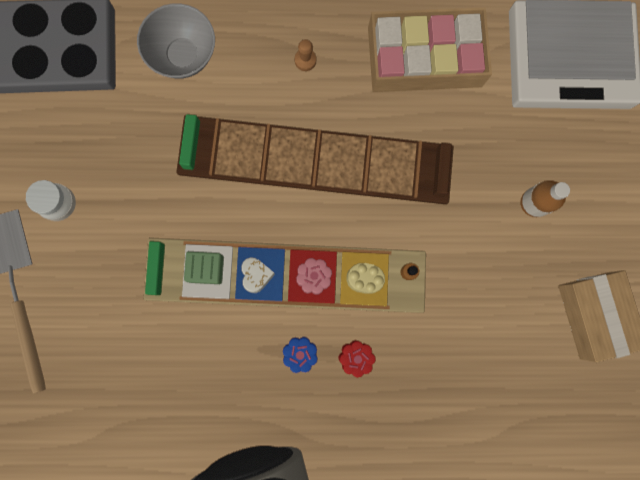

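View pics/scene0.png

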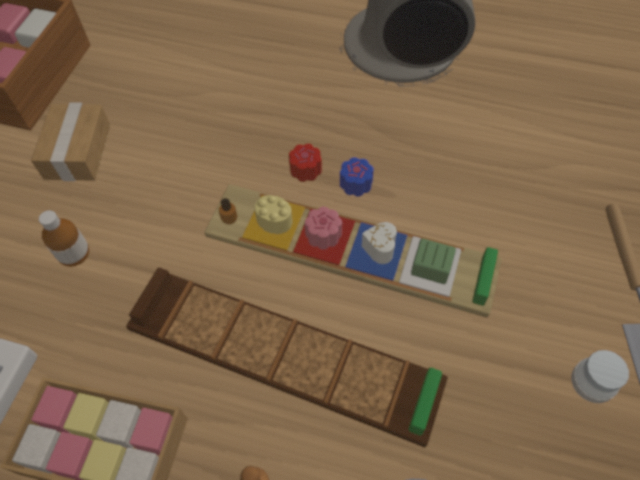

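Run:
```python
import cv2
a=cv2.imread('pics/top0.png')[235:315,150:430]; cv2.imwrite('pics/topcrop.png',cv2.resize(a,None,fx=2.85,fy=2.85,interpolation=3))
```

```text
(no output)
```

View pics/topcrop.png

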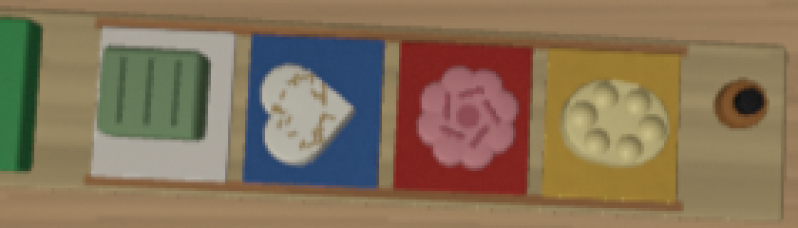

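The top view shows two racks. The dark packing rack runs from (180,145) to (452,170), with its green block on the left at (190,142). The pale curing rack's green block is also on the left, at (155,267). Counted from green, the soaps are bar (205,268), heart (256,275), rose (313,276) and oval (365,278).

There are three rose-like things: pink at (313,276), blue at (300,354) and red at (357,358). The pink one on the red pad fits the description, and the enlarged crop confirms it. Blue and red stay where they are.

Next I'll fit the poses.

```bash
cat > fit.py <<'E'
from h import *
from scipy.optimize import minimize
def prism(kind):
    a=np.linspace(0,2*np.pi,64,endpoint=False)
    if kind=='bar': return np.array([[23,26],[-23,26],[-23,-26],[23,-26]],float)
    if kind=='oval': return np.c_[21*np.sign(np.cos(a))*abs(np.cos(a))**.9,28*np.sign(np.sin(a))*abs(np.sin(a))**.9]
    if kind=='rose': r=24.2+1.3*np.cos(8*a); return np.c_[r*np.cos(a),r*np.sin(a)]
    if kind=='heart':
        return None
def rot(y): return np.array([[np.cos(y),-np.sin(y)],[np.sin(y),np.cos(y)]])
def heartpolys():
    a=np.linspace(0,2*np.pi,40,endpoint=False)
    l=np.c_[11+14.5*np.cos(a),7.5+14.5*np.sin(a)]; r=l*[-1,1]
    tip=np.c_[4*np.cos(a),-21+4*np.sin(a)]
    return [cv2.convexHull(np.r_[x,tip].astype(np.float32))[:,0] for x in(l,r)]
def sil(n,kind,x,y,yaw,z0,z1,S=4):
    m=np.zeros((480*S,640*S),np.uint8)
    for P in (heartpolys() if kind=='heart' else [prism(kind)]):
        w=P@rot(yaw).T+[x,y]
        # sweep: hull of consecutive side quads+caps
        pt=np.array([proj(n,[*q,z1]) for q in w]);pb=np.array([proj(n,[*q,z0]) for q in w])
        for i in range(len(w)):
            j=(i+1)%len(w)
            cv2.fillConvexPoly(m,cv2.convexHull(((np.array([pt[i],pt[j],pb[i],pb[j]])+.5)*S-.5).round().astype(np.int32)),255)
        for p in(pt,pb): cv2.fillPoly(m,[((p+.5)*S-.5).round().astype(np.int32)],255)
    return m
E
python3 - <<'E'
from fit import *
im={n:cv2.imread(f'pics/{n}0.png') for n in('top','scene')}
hsv=cv2.cvtColor(im['top'],cv2.COLOR_BGR2HSV);hs=cv2.cvtColor(im['scene'],cv2.COLOR_BGR2HSV)
for nm,p in dict(bar=(205,268),heart=(252,275),rose=(313,276),oval=(358,278),bpad=(225,290),hpad=(275,295),rpad=(295,295),opad=(345,300),gb=(155,267),gb2=(190,142)).items(): print(nm,hsv[p[1],p[0]])
for nm,p in dict(bar=(435,258),barside=(432,277),heart=(380,237),heartside=(378,255),rose=(322,218),roseside=(322,240),oval=(272,210),ovals=(280,228),bpad=(410,280),hpad=(362,262),rpad=(340,250),opad=(262,237),gb=(487,276)).items(): print(nm,hs[p[1],p[0]])
for px in [(205,268),(256,275),(313,276),(365,278)]: print(np.round(back('top',px,55)))
for px in [(190,142),(445,168)]: print(np.round(back('top',px,45)))
E
```

```text
bar [ 51  68 123]
heart [ 23  30 172]
rose [176 116 141]
oval [ 24  92 156]
bpad [ 18  22 173]
hpad [108 160 116]
rpad [  1 191 127]
opad [ 21 172 154]
gb [ 67 140 118]
gb2 [ 67 143 116]
bar [ 50  73 105]
barside [46 65 74]
heart [ 24  16 163]
heartside [ 17  22 106]
rose [177 116 134]
roseside [178  97 103]
oval [ 25  95 163]
ovals [ 23 105 109]
bpad [ 15  16 159]
hpad [111 125 110]
rpad [  3 180 119]
opad [ 21 185 142]
gb [ 64 126 115]
[469. 140.  55.]
[459.  65.  55.]
[457. -18.  55.]
[455. -94.  55.]
[660. 168.  45.]
[ 624. -219.   45.]
```

```bash
cat > run1.py <<'E'
from fit import *
im={n:cv2.imread(f'pics/{n}0.png') for n in('top','scene')}
H={n:cv2.cvtColor(im[n],cv2.COLOR_BGR2HSV).astype(int) for n in im}
win={'bar':((205,268),(435,262)),'heart':((256,275),(380,243)),'rose':((313,276),(324,228)),'oval':((365,278),(273,214))}
def mask(n,k):
    h,s,v=np.moveaxis(H[n],2,0)
    m={'bar':(h>35)&(h<62)&(s>38),'heart':((s<70)&((h<60))),'rose':(s<150)&((h>160)|(h<14)),'oval':(s<140)&(h>15)&(h<35)}[k]
    c=win[k][n=='scene'];w=np.zeros_like(m);w[c[1]-28:c[1]+29,c[0]-26:c[0]+27]=1
    m=(m&w).astype(np.uint8)*255
    m=cv2.morphologyEx(m,cv2.MORPH_OPEN,np.ones((3,3)))
    num,l,st,ce=cv2.connectedComponentsWithStats(m);
    i=1+np.argmin([np.hypot(*(ce[j]-c))-.02*st[j,4] for j in range(1,num)])
    m=(l==i).astype(np.uint8)*255
    cs,_=cv2.findContours(m,0,1);cv2.drawContours(m,cs,-1,255,-1);return m
if __name__=='__main__':
    tiles=[]
    for k in win:
      res=[]
      x0=back('top',win[k][0],55)
      for cams in(('top',),('scene',),('top','scene')):
        M={n:mask(n,k) for n in cams}
        def cost(p):
            c=0
            for n in cams:
                s=cv2.resize(sil(n,k,p[0],p[1],p[2]/50,19,55),(640,480),interpolation=cv2.INTER_AREA)/255.;m=M[n]/255.
                c+=1-np.minimum(s,m).sum()/np.maximum(s,m).sum()
            return c/len(cams)
        best=min((minimize(cost,[x0[0],x0[1],y*50],method='Nelder-Mead',options=dict(initial_simplex=[[x0[0],x0[1],y*50],[x0[0]+8,x0[1],y*50],[x0[0],x0[1]+8,y*50],[x0[0],x0[1],y*50+5]],xatol=.1,fatol=1e-4)) for y in(-.25,0.1)),key=lambda r:r.fun)
        print(k,cams,np.round(best.x[:2],1),round(best.x[2]/50,3),'cost',round(best.fun,3))
      for n in M:
        a=im[n].copy();s=cv2.resize(sil(n,k,*best.x[:2],best.x[2]/50,19,55),(640,480),interpolation=cv2.INTER_AREA)
        c=win[k][n=='scene'];sl=(slice(c[1]-32,c[1]+32),slice(c[0]-32,c[0]+32))
        big=cv2.resize(a[sl],None,fx=3,fy=3);
        for mm,col in((s,(0,0,255)),(M[n],(255,255,0))):
            b=cv2.resize(mm[sl],None,fx=3,fy=3);cs,_=cv2.findContours((b>127).astype(np.uint8),0,1);cv2.drawContours(big,cs,-1,col,1)
        tiles.append(big)
    cv2.imwrite('pics/fit.png',np.vstack([np.hstack(tiles[0::2]),np.hstack(tiles[1::2])]))
E
python3 run1.py
```

```text
bar ('top',) [470.5 145.1] -0.093 cost 0.097
bar ('scene',) [467.5 144.1] -0.06 cost 0.157Traceback (most recent call last):
  File "run1.py", line 28, in <module>
    best=min((minimize(cost,[x0[0],x0[1],y*50],method='Nelder-Mead',options=dict(initial_simplex=[[x0[0],x0[1],y*50],[x0[0]+8,x0[1],y*50],[x0[0],x0[1]+8,y*50],[x0[0],x0[1],y*50+5]],xatol=.1,fatol=1e-4)) for y in(-.25,0.1)),key=lambda r:r.fun)
  File "run1.py", line 28, in <genexpr>
    best=min((minimize(cost,[x0[0],x0[1],y*50],method='Nelder-Mead',options=dict(initial_simplex=[[x0[0],x0[1],y*50],[x0[0]+8,x0[1],y*50],[x0[0],x0[1]+8,y*50],[x0[0],x0[1],y*50+5]],xatol=.1,fatol=1e-4)) for y in(-.25,0.1)),key=lambda r:r.fun)
              ~~~~~~~~^^^^^^^^^^^^^^^^^^^^^^^^^^^^^^^^^^^^^^^^^^^^^^^^^^^^^^^^^^^^^^^^^^^^^^^^^^^^^^^^^^^^^^^^^^^^^^^^^^^^^^^^^^^^^^^^^^^^^^^^^^^^^^^^^^^^^^^^^^^^^^^^^^^^^^^^^^^^^^^^^^^^^^^^^^^^^^^^^^^^
    res = _minimize_neldermead(fun, x0, args, callback, bounds=bounds,
                               **options)
    fxcc = func(xcc)
    fx = function(np.copy(x), *(wrapper_args + args))
  File "run1.py", line 25, in cost
    s=cv2.resize(sil(n,k,p[0],p[1],p[2]/50,19,55),(640,480),interpolation=cv2.INTER_AREA)/255.;m=M[n]/255.
                 ~~~^^^^^^^^^^^^^^^^^^^^^^^^^^^^^
  File "fit.py", line 21, in sil
    pt=np.array([proj(n,[*q,z1]) for q in w]);pb=np.array([proj(n,[*q,z0]) for q in w])
                 ~~~~^^^^^^^^^^^
  File "h.py", line 8, in proj
    K,R,t=cam(n);q=K@(R@np.array(p,float)+t);return q[:2]/q[2]
          ~~~^^^
  File "h.py", line 4, in cam
    m=viewer.camera_model(n); K=np.array([[m['fx'],0,m['cx']],[0,m['fy'],m['cy']],[0,0,1]]);R=cv2.Rodrigues(np.array(m['rvec'],float))[0];t=np.array(m['tvec'],float);return K,R,t
ValueError: time passes only in moves, steps and waits
```

Run:
```python
import cv2
a=cv2.imread('pics/top0.png')[105:210,170:460]; cv2.imwrite('pics/packcrop.png',cv2.resize(a,None,fx=2.7,fy=2.7,interpolation=3))
```

```text
(no output)
```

View pics/packcrop.png

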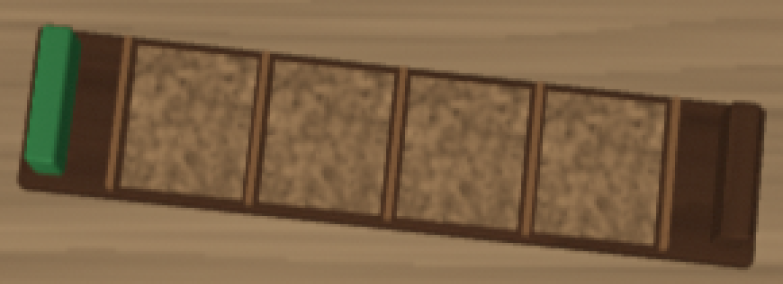

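```bash
python3 - <<'E'
s=open('h.py').read()
s=s.replace("def cam(n):","import json,os\ndef cam(n):\n    if n not in C: C[n]=_cam(n)\n    return C[n]\nC={}\ndef _cam(n):")
s=s.replace("    K,R,t=cam(n);q=K@(R@np.array(p,float)+t);return q[:2]/q[2]","    K,R,t=cam(n);q=(K@(R@np.atleast_2d(np.array(p,float)).T+t[:,None])).T;q=q[:,:2]/q[:,2:];return q[0] if np.ndim(p)==1 else q")
open('h.py','w').write(s)
f=open('fit.py').read()
f=f.replace("np.array([proj(n,[*q,z1]) for q in w])","proj(n,np.c_[w,np.full(len(w),z1)])").replace("np.array([proj(n,[*q,z0]) for q in w])","proj(n,np.c_[w,np.full(len(w),z0)])")
open('fit.py','w').write(f)
E
cat > rack.py <<'E'
from fit import *
im={n:cv2.imread(f'pics/{n}0.png') for n in('top','scene')}
def box(n,T,x0,x1,y0,y1,z0,z1,m,S):
    c=np.array([[x,y,z] for x in(x0,x1) for y in(y0,y1) for z in(z0,z1)],float);c[:,:2]=c[:,:2]@rot(T[2]).T+T[:2]
    cv2.fillConvexPoly(m,cv2.convexHull(((proj(n,c)+.5)*S-.5).round().astype(np.int32)),255)
def rsil(n,T,S=4):
    m=np.zeros((480*S,640*S),np.uint8)
    box(n,T,-48,48,-215,215,0,15,m,S)
    for s in(-1,1): box(n,T,-40,40,s*196-9,s*196+9,15,45,m,S)
    return cv2.resize(m,(640,480),interpolation=cv2.INTER_AREA)
def rmask(n):
    h,s,v=np.moveaxis(cv2.cvtColor(im[n],cv2.COLOR_BGR2HSV).astype(int),2,0)
    m=((v<78)|((h>55)&(h<80)&(s>90))).astype(np.uint8)*255
    m=cv2.morphologyEx(m,cv2.MORPH_CLOSE,np.ones((3,3)))
    c={'top':(316,161),'scene':(283,350)}[n]
    cs,_=cv2.findContours(m,0,1);best=max([q for q in cs if cv2.pointPolygonTest(q,c,False)>0] or [max(cs,key=cv2.contourArea)],key=cv2.contourArea)
    m[:]=0;cv2.drawContours(m,[best],-1,255,-1);return m
for cams in(('top',),('scene',),('top','scene')):
    M={n:rmask(n) for n in cams}
    def cost(p):
        T=(p[0],p[1],p[2]/100);return np.mean([1-np.minimum(rsil(n,T),M[n]).sum(dtype=float)/np.maximum(rsil(n,T),M[n]).sum(dtype=float) for n in cams])
    p0=np.array([642,-25,-9.]);r=minimize(cost,p0,method='Nelder-Mead',options=dict(initial_simplex=[p0,p0+[8,0,0],p0+[0,8,0],p0+[0,0,4]],xatol=.05,fatol=1e-4))
    print('rack',cams,np.round(r.x[:2],1),round(r.x[2]/100,4),round(r.fun,3))
T=(r.x[0],r.x[1],r.x[2]/100)
for n in('top','scene'):
    a=im[n].copy()
    for mm,col in((rsil(n,T),(0,0,255)),(M[n],(255,255,0))):
        cs,_=cv2.findContours((mm>127).astype(np.uint8),0,1);cv2.drawContours(a,cs,-1,col,1)
    for y in(-120,-40,40,120):
        q=rot(T[2])@[0,y]+T[:2];u=proj(n,[*q,15]);cv2.circle(a,tuple(int(i) for i in u.round()),2,(0,255,0),-1);print(np.round(q,1)) if n=='top' else 0
    cv2.imwrite(f'pics/rack_{n}.png',a[90:220,160:470] if n=='top' else a[255:450,120:460])
E
python3 rack.py; python3 run1.py; python3 -c "
import cv2,numpy as np
a=cv2.imread('pics/rack_top.png');b=cv2.imread('pics/rack_scene.png');b=cv2.copyMakeBorder(b,0,0,0,0,0);a=cv2.copyMakeBorder(a,0,0,0,30,0)
cv2.imwrite('pics/rackfit.png',cv2.resize(np.vstack([a,b]),None,fx=1.8,fy=1.8))"
```

```text
rack ('top',) [645.  -22.6] -0.0987 0.543
rack ('scene',) [642. -25.] -0.09 1.0
rack ('top', 'scene') [645.  -22.6] -0.0987 0.772
[ 633.2 -142.1]
[641.1 -62.4]
[649.   17.2]
[656.9  96.8]
bar ('top',) [470.5 145.1] -0.093 cost 0.097
bar ('scene',) [467.5 144.1] -0.06 cost 0.157
bar ('top', 'scene') [470.2 144.3] -0.094 cost 0.129
heart ('top',) [460.6  65.3] 0.109 cost 0.157
heart ('scene',) [457.5  64.3] 0.055 cost 0.115
heart ('top', 'scene') [459.7  64.7] 0.1 cost 0.146
rose ('top',) [458.8 -18.4] 0.284 cost 0.109
rose ('scene',) [455.7 -18.2] -0.496 cost 0.109
rose ('top', 'scene') [457.3 -19. ] 0.27 cost 0.112
oval ('top',) [455.7 -95.6] -0.251 cost 0.036
oval ('scene',) [ 441.4 -102.3] 0.278 cost 0.387
oval ('top', 'scene') [455.1 -95.7] -0.237 cost 0.239
```

View pics/rackfit.png

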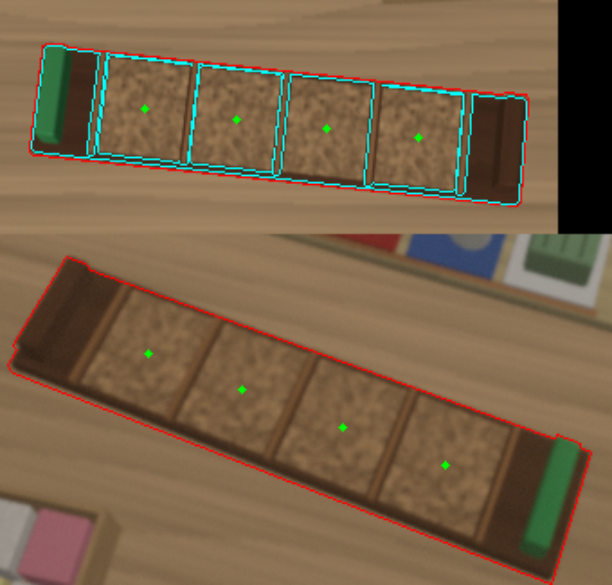

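View pics/fit.png

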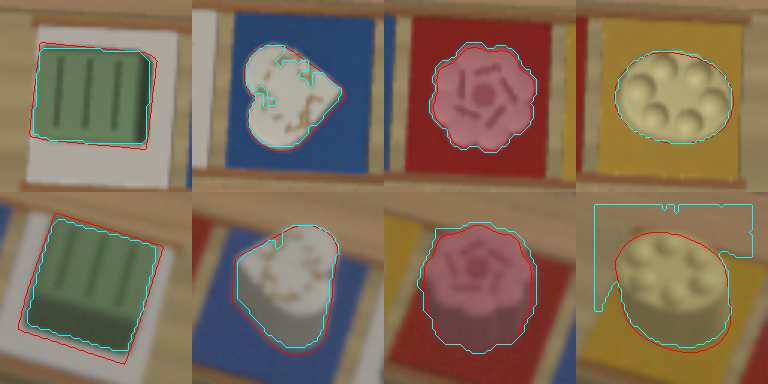

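The rack fit lies on the outlines in both views. Its centre is (645,-23), yaw -0.099, with the green block at +y. The soap fits agree between the cameras to about 3 mm. The scene mask for the oval is bad, so I use only its top fit (cost 0.036).

I'll start with the oval, which goes to the nest at (633,-142).

```bash
cat > go.py <<'E'
import sys
from h import *
from scipy.spatial.transform import Rotation as Ro
def go(x,y,z,yaw):
    o=bot.get_obs();R=Ro.from_euler('xyz',o['tcp_rot']);T=Ro.from_euler('xyz',[-np.pi/2,0,yaw-np.pi/2])
    rv=(R.inv()*T).as_rotvec(degrees=True)
    d=np.array([x,y,z])-o['tool_pos']
    print('t',round(float(o['time']),2),'pos',np.round(o['tool_pos'],1),'grip',round(float(o['grip_width']),1),'F',np.round(o['contact_force'],1))
    print('rotvec deg',np.round(rv,1),'| shift in target frame',np.round(T.inv().apply(d),1),'| in current frame',np.round(R.inv().apply(d),1))
if __name__=='__main__': go(*map(float,sys.argv[1:5]))
E
python3 go.py 455.4 -95.7 130 -0.24
```

```text
t 1.1 pos [ 208.7 -481.7  248.7] grip 91.9 F [ 0.7 -0.1 -0.2]
rotvec deg [ -0.  -52.8   0. ] | shift in target frame [-433.6  118.7  147.9] | in current frame [-379.8  118.7 -256.2]
```

Request:
{"name": "send_rows", "arguments": {
  "moves": [
    [[0, 0, 0], [0, -10, 0], 91],
    [[0, 0, 0], [0, -10, 0], 91],
    [[0, 0, 0], [0, -10, 0], 91],
    [[0, 0, 0], [0, -10, 0], 91],
    [[0, 0, 0], [0, -10, 0], 91],
    [[0, 0, 0], [0, -2.8, 0], 91],
    [[-36, 5, 12], [0, 0, 0], 91],
    [[-36, 5, 12], [0, 0, 0], 91],
    [[-36, 10, 12], [0, 0, 0], 91],
    [[-36, 10, 12], [0, 0, 0], 91],
    [[-36, 10, 12], [0, 0, 0], 91],
    [[-36, 10, 12], [0, 0, 0], 91],
    [[-36, 10, 12], [0, 0, 0], 91],
    [[-36, 10, 12], [0, 0, 0], 91],
    [[-36, 12, 12], [0, 0, 0], 91],
    [[-36, 12, 12], [0, 0, 0], 91],
    [[-36, 12, 13], [0, 0, 0], 91],
    [[-36, 12, 14], [0, 0, 0], 91],
    [[0, 0, 0], [0, 0, 0], 91]
  ]
}}

```text
time: 3.48
tool_pos: [450.9, -80.0, 127.8]
tcp_rot: [-1.565, -0.005, -1.782]
contact_force: [-0.4, -0.1, 0.3]
grip_width: 91.0
```

```bash
python3 go.py 455.4 -95.7 44 -0.24
```

```text
t 3.48 pos [450.9 -80.  127.8] grip 91.0 F [-0.4 -0.1  0.3]
rotvec deg [-0.4  1.6  0.3] | shift in target frame [14.2 83.8  8.1] | in current frame [14.  83.9  7.2]
```

Request:
{"name": "send_rows", "arguments": {
  "moves": [
    [[14, 0, 7.5], [-0.4, 1.6, 0.3], 91],
    [[0, 0, 0], [0, 0, 0], 91],
    [[0, 15, 0], [0, 0, 0], 91],
    [[0, 15, 0], [0, 0, 0], 91],
    [[0, 14, 0], [0, 0, 0], 91],
    [[0, 0, 0], [0, 0, 0], 91]
  ]
}}

```text
time: 4.22
tool_pos: [455.1, -102.4, 85.0]
tcp_rot: [-1.568, -0.0, -1.821]
contact_force: [0.0, -0.0, -0.3]
grip_width: 90.7
```

```bash
python3 go.py 455.4 -95.7 44 -0.24
```

```text
t 4.22 pos [ 455.1 -102.4   85. ] grip 90.7 F [ 0.  -0.  -0.3]
rotvec deg [-0.2 -0.6  0. ] | shift in target frame [-6.6 41.  -1.3] | in current frame [-6.5 41.  -1.5]
```

Request:
{"name": "send_rows", "arguments": {
  "moves": [
    [[-6.5, 0, -1.5], [-0.2, -0.6, 0], 91],
    [[0, 0, 0], [0, 0, 0], 91],
    [[0, 0, 0], [0, 0, 0], 91]
  ]
}}

```text
time: 4.6
tool_pos: [455.9, -96.4, 86.6]
tcp_rot: [-1.569, -0.0, -1.812]
contact_force: [-0.1, 0.3, -0.4]
grip_width: 91.1
```

```bash
python3 go.py 455.4 -95.7 44 -0.24;  python3 -c "
from h import *
a=viewer.capture('scene');cv2.imwrite('pics/s1.png',cv2.resize(a[100:360,150:490],None,fx=2.2,fy=2.2))"
```

```text
t 4.6 pos [455.9 -96.4  86.6] grip 91.1 F [-0.1  0.3 -0.4]
rotvec deg [-0.1 -0.   0. ] | shift in target frame [-0.6 42.6 -0.6] | in current frame [-0.6 42.6 -0.7]
```

View pics/s1.png

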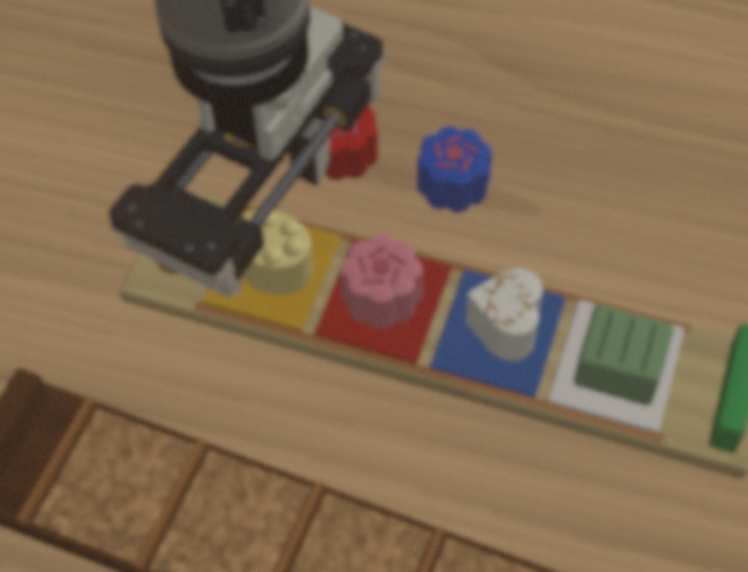

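The fingers straddle the oval soap, which sits at about (280,250) in the crop. I'll descend and grip.

Request:
{"name": "send_rows", "arguments": {
  "moves": [
    [[-0.5, 15, -0.5], [0, 0, 0], 91],
    [[0, 14, 0], [0, 0, 0], 91],
    [[0, 10, 0], [0, 0, 0], 91],
    [[0, 0, 0], [0, 0, 0], 91],
    [[0, 0, 0], [0, 0, 0], 91]
  ]
}}

```text
time: 5.28
tool_pos: [456.3, -96.0, 46.7]
tcp_rot: [-1.567, -0.001, -1.811]
contact_force: [0.8, 0.4, -0.3]
grip_width: 91.1
```

```bash
python3 go.py 455.4 -95.7 44 -0.24
```

```text
t 5.28 pos [456.3 -96.   46.7] grip 91.1 F [ 0.8  0.4 -0.3]
rotvec deg [-0.2 -0.   0. ] | shift in target frame [-0.1  2.7 -1. ] | in current frame [-0.1  2.7 -1. ]
```

Request:
{"name": "send_rows", "arguments": {
  "moves": [
    [[0, 2, -1], [-0.2, 0, 0], 50],
    [[0, 0, 0], [0, 0, 0], 45],
    [[0, 0, 0], [0, 0, 0], 36],
    [[0, 0, 0], [0, 0, 0], 34],
    [[0, 0, 0], [0, 0, 0], 34],
    [[0, 0, 0], [0, 0, 0], 34],
    [[0, 0, 0], [0, 0, 0], 34],
    [[0, 0, 0], [0, 0, 0], 34]
  ]
}}

```text
time: 6.28
tool_pos: [455.9, -96.0, 45.5]
tcp_rot: [-1.569, -0.001, -1.811]
contact_force: [0.0, -0.5, 0.6]
grip_width: 42.3
```

```bash
python3 go.py 633.2 -142.1 130 -0.0987
```

```text
t 6.28 pos [455.9 -96.   45.5] grip 42.3 F [ 0.  -0.5  0.6]
rotvec deg [-0.1 -8.1  0.1] | shift in target frame [ 28.4 -84.5 181. ] | in current frame [  2.7 -84.2 183.3]
```

Width is 42.3 mm, which matches the oval. Lift and carry.

Request:
{"name": "send_rows", "arguments": {
  "moves": [
    [[0, -12, 0], [0, 0, 0], 34],
    [[0, -24, 0], [0, 0, 0], 34],
    [[0, -24, 0], [0, -4, 0], 34],
    [[0, 0, 0], [0, -4, 0], 34],
    [[2, 0, 15], [0, 0, 0], 34],
    [[4, 0, 25], [0, 0, 0], 34],
    [[5, 0, 30], [0, 0, 0], 34],
    [[5, 0, 30], [0, 0, 0], 34],
    [[5, 0, 30], [0, 0, 0], 34],
    [[4, 0, 25], [0, 0, 0], 34],
    [[3, 0, 18], [0, 0, 0], 34],
    [[0, 0, 0], [0, 0, 0], 34],
    [[0, 0, 0], [0, 0, 0], 34]
  ]
}}

```text
time: 7.9
tool_pos: [628.8, -140.9, 116.0]
tcp_rot: [-1.568, -0.001, -1.667]
contact_force: [-0.9, -0.3, -1.5]
grip_width: 42.4
```

```bash
python3 go.py 633.2 -142.1 42 -0.0987;python3 -c "
from h import *
a=viewer.capture('scene');cv2.imwrite('pics/s2.png',cv2.resize(a[150:440,80:420],None,fx=2,fy=2))"
```

```text
t 7.9 pos [ 628.8 -140.9  116. ] grip 42.4 F [-0.9 -0.3 -1.5]
rotvec deg [-0.2  0.2  0.1] | shift in target frame [ 0.8 74.   4.5] | in current frame [ 0.7 74.   4.3]
```

View pics/s2.png

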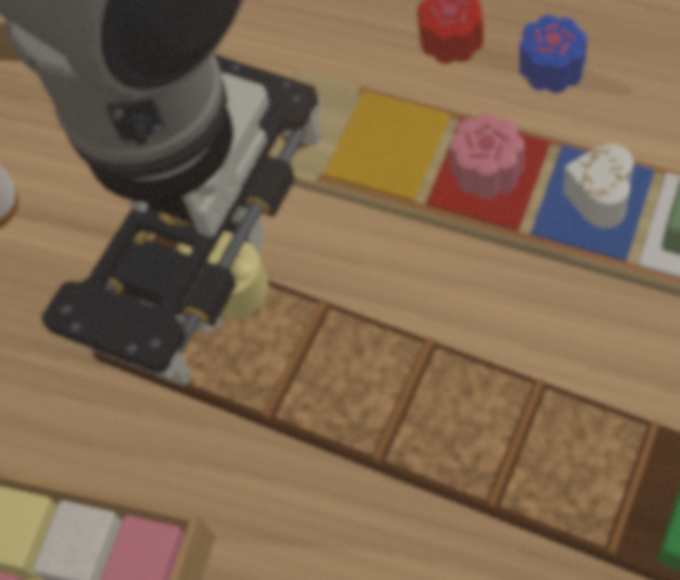

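Request:
{"name": "send_rows", "arguments": {
  "moves": [
    [[0.5, 12, 4.5], [-0.2, 0.2, 0.1], 34],
    [[0, 20, 0], [0, 0, 0], 34],
    [[0, 18, 0], [0, 0, 0], 34],
    [[0, 10, 0], [0, 0, 0], 34],
    [[0, 4, 0], [0, 0, 0], 34],
    [[0, 0, 0], [0, 0, 0], 34],
    [[0, 0, 0], [0, 0, 0], 34]
  ]
}}

```text
time: 8.82
tool_pos: [632.6, -141.6, 49.1]
tcp_rot: [-1.572, 0.001, -1.671]
contact_force: [0.5, -0.4, -0.9]
grip_width: 42.3
```

```bash
python3 go.py 633.2 -142.1 42 -0.0987
```

```text
t 8.82 pos [ 632.6 -141.6   49.1] grip 42.3 F [ 0.5 -0.4 -0.9]
rotvec deg [ 0.1 -0.1 -0. ] | shift in target frame [0.5 7.1 0.7] | in current frame [0.5 7.1 0.7]
```

Request:
{"name": "send_rows", "arguments": {
  "moves": [
    [[0.5, 4, 0.7], [0, 0, 0], 34],
    [[0, 2.5, 0], [0, 0, 0], 34],
    [[0, 1, 0], [0, 0, 0], 34],
    [[0, 0, 0], [0, 0, 0], 34],
    [[0, 0, 0], [0, 0, 0], 34]
  ]
}}

```text
time: 9.45
tool_pos: [633.9, -142.4, 42.3]
tcp_rot: [-1.57, -0.0, -1.671]
contact_force: [0.2, -0.3, -0.8]
grip_width: 42.2
```

```bash
python3 go.py 633.2 -142.1 42 -0.0987
```

```text
t 9.45 pos [ 633.9 -142.4   42.3] grip 42.2 F [ 0.2 -0.3 -0.8]
rotvec deg [-0.  -0.1  0. ] | shift in target frame [-0.2  0.3 -0.7] | in current frame [-0.2  0.3 -0.7]
```

Request:
{"name": "send_rows", "arguments": {
  "moves": [
    [[0, 0.8, -0.5], [0, 0, 0], 34],
    [[0, 0, 0], [0, 0, 0], 34],
    [[0, 0, 0], [0, 0, 0], 46],
    [[0, 0, 0], [0, 0, 0], 60],
    [[0, 0, 0], [0, 0, 0], 75],
    [[0, 0, 0], [0, 0, 0], 75],
    [[0, 0, 0], [0, 0, 0], 75],
    [[0, -12, 0], [0, 0, 0], 75],
    [[0, -24, 0], [0, 0, 0], 80],
    [[0, -24, 0], [0, 0, 0], 90],
    [[0, 0, 0], [0, 0, 0], 91]
  ]
}}

```text
time: 10.82
tool_pos: [634.1, -142.6, 105.9]
tcp_rot: [-1.568, -0.001, -1.671]
contact_force: [-0.2, 0.3, 0.1]
grip_width: 90.1
```

```bash
python3 go.py 457.3 -18.6 90 -0.12
```

```text
t 10.82 pos [ 634.1 -142.6  105.9] grip 90.1 F [-0.2  0.3  0.1]
rotvec deg [-0.2  1.2  0. ] | shift in target frame [-102.    15.9 -190.4] | in current frame [-105.8   15.2 -188.3]
```

Request:
{"name": "send_rows", "arguments": {
  "moves": [
    [[-8, 0, -14], [0, 1.2, 0], 91],
    [[-14, 0, -26], [0, 0, 0], 91],
    [[-16, 0, -30], [0, 0, 0], 91],
    [[-16, 0, -30], [0, 0, 0], 91],
    [[-16, 0, -30], [0, 0, 0], 91],
    [[-14, 0, -26], [0, 0, 0], 91],
    [[-11, 4, -20], [0, 0, 0], 91],
    [[-5, 4, -10], [0, 0, 0], 91],
    [[0, 0, 0], [0, 0, 0], 91],
    [[0, 0, 0], [0, 0, 0], 91]
  ]
}}

```text
time: 12.08
tool_pos: [454.0, -17.6, 92.4]
tcp_rot: [-1.572, -0.0, -1.693]
contact_force: [0.5, -0.3, 0.1]
grip_width: 91.0
```

```bash
python3 go.py 457.3 -18.6 45 -0.12;python3 - <<'E'
from h import *
a=viewer.capture('top');cv2.imwrite('pics/t1.png',a)
cv2.imwrite('pics/t1c.png',cv2.resize(a[100:320,150:470],None,fx=2.4,fy=2.4))
E
```

```text
t 12.07 pos [454.  -17.6  92.4] grip 91.0 F [ 0.5 -0.3  0.1]
rotvec deg [ 0.1 -0.1  0. ] | shift in target frame [ 0.6 47.4  3.4] | in current frame [ 0.6 47.4  3.5]
```

View pics/t1c.png

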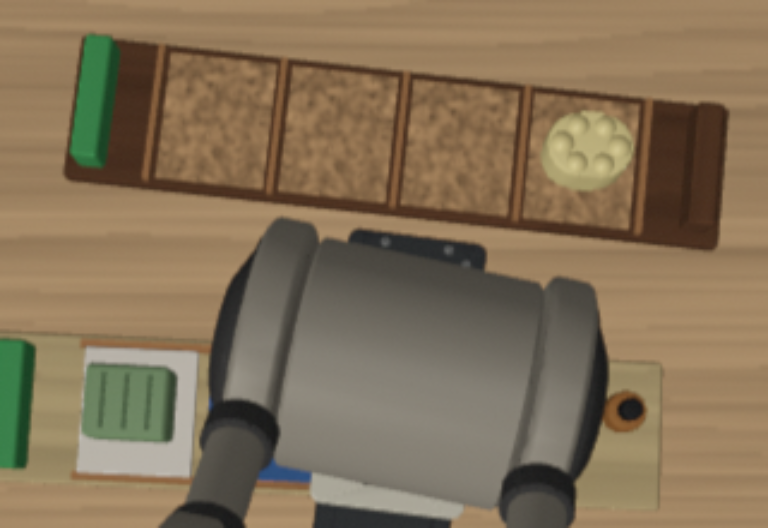

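The oval lies in the last nest at (588,150) in the crop, and it looks centred once parallax is allowed for. Next is the rose.

Request:
{"name": "send_rows", "arguments": {
  "moves": [
    [[0.5, 10, 3.5], [0, 0, 0], 91],
    [[0, 16, 0], [0, 0, 0], 91],
    [[0, 14, 0], [0, 0, 0], 91],
    [[0, 4, 0], [0, 0, 0], 91],
    [[0, 0, 0], [0, 0, 0], 91],
    [[0, 0, 0], [0, 0, 0], 91]
  ]
}}

```text
time: 12.88
tool_pos: [460.6, -20.5, 45.7]
tcp_rot: [-1.57, -0.0, -1.695]
contact_force: [0.7, -0.3, -0.2]
grip_width: 91.2
```

```bash
python3 go.py 457.3 -18.6 45 -0.12
```

```text
t 12.88 pos [460.6 -20.5  45.7] grip 91.2 F [ 0.7 -0.3 -0.2]
rotvec deg [-0.1 -0.3  0. ] | shift in target frame [-1.5  0.7 -3.5] | in current frame [-1.5  0.7 -3.6]
```

Request:
{"name": "send_rows", "arguments": {
  "moves": [
    [[-1.3, 0.4, -3], [0, 0, 0], 80],
    [[0, 0, 0], [0, 0, 0], 66],
    [[0, 0, 0], [0, 0, 0], 55],
    [[0, 0, 0], [0, 0, 0], 44],
    [[0, 0, 0], [0, 0, 0], 42],
    [[0, 0, 0], [0, 0, 0], 42],
    [[0, 0, 0], [0, 0, 0], 42],
    [[0, 0, 0], [0, 0, 0], 42]
  ]
}}

```text
time: 13.88
tool_pos: [458.3, -18.8, 46.3]
tcp_rot: [-1.567, -0.001, -1.695]
contact_force: [0.8, -0.6, 0.8]
grip_width: 51.1
```

```bash
python3 go.py 641.1 -62.4 105 -0.0987
```

```text
t 13.88 pos [458.3 -18.8  46.3] grip 51.1 F [ 0.8 -0.6  0.8]
rotvec deg [-0.2 -1.5  0. ] | shift in target frame [ 25.4 -58.7 186.2] | in current frame [ 20.6 -58.  187. ]
```

Width is 51.1 mm, which matches the rose. Lift and carry.

Request:
{"name": "send_rows", "arguments": {
  "moves": [
    [[0, -12, 0], [0, 0, 0], 42],
    [[0, -24, 0], [0, 0, 0], 42],
    [[0, -20, 0], [0, -1.5, 0], 42],
    [[0, 0, 0], [0, 0, 0], 42],
    [[2, 0, 15], [0, 0, 0], 42],
    [[3, 0, 25], [0, 0, 0], 42],
    [[4, 0, 30], [0, 0, 0], 42],
    [[4, 0, 30], [0, 0, 0], 42],
    [[4, 0, 30], [0, 0, 0], 42],
    [[4, 0, 28], [0, 0, 0], 42],
    [[3, 0, 18], [0, 0, 0], 42],
    [[1, 0, 5], [0, 0, 0], 42],
    [[0, 0, 0], [0, 0, 0], 42],
    [[0, 0, 0], [0, 0, 0], 42]
  ]
}}

```text
time: 15.62
tool_pos: [635.3, -61.6, 98.1]
tcp_rot: [-1.58, 0.001, -1.674]
contact_force: [1.0, 0.2, -0.8]
grip_width: 51.0
```

```bash
python3 go.py 641.1 -62.4 50 -0.0987
```

```text
t 15.62 pos [635.3 -61.6  98.1] grip 51.0 F [ 1.   0.2 -0.8]
rotvec deg [ 0.5 -0.2 -0. ] | shift in target frame [ 0.2 48.1  5.8] | in current frame [ 0.2 48.   6.3]
```

Request:
{"name": "send_rows", "arguments": {
  "moves": [
    [[0, 8, 4.5], [0.5, -0.2, 0], 42],
    [[0, 14, 0], [0, 0, 0], 42],
    [[0, 14, 0], [0, 0, 0], 42],
    [[0, 8, 0], [0, 0, 0], 42],
    [[0, 2, 0], [0, 0, 0], 42],
    [[0, 0, 0], [0, 0, 0], 42],
    [[0, 0, 0], [0, 0, 0], 42]
  ]
}}

```text
time: 16.5
tool_pos: [638.6, -61.6, 48.3]
tcp_rot: [-1.573, 0.001, -1.67]
contact_force: [-0.3, -0.3, -0.8]
grip_width: 50.9
```

```bash
python3 go.py 641.1 -62.4 42.8 -0.0987
```

```text
t 16.5 pos [638.6 -61.6  48.3] grip 50.9 F [-0.3 -0.3 -0.8]
rotvec deg [ 0.1 -0.  -0.1] | shift in target frame [0.6 5.5 2.5] | in current frame [0.6 5.5 2.5]
```

Request:
{"name": "send_rows", "arguments": {
  "moves": [
    [[0.5, 2, 2.2], [0, 0, 0], 42],
    [[0, 2, 0], [0, 0, 0], 42],
    [[0, 1, 0], [0, 0, 0], 42],
    [[0, 0, 0], [0, 0, 0], 42],
    [[0, 0, 0], [0, 0, 0], 42]
  ]
}}

```text
time: 17.12
tool_pos: [641.5, -62.5, 43.9]
tcp_rot: [-1.571, 0.001, -1.67]
contact_force: [-0.0, 0.3, -1.5]
grip_width: 50.9
```

```bash
python3 go.py 641.1 -62.4 42.3 -0.0987
```

```text
t 17.12 pos [641.5 -62.5  43.9] grip 50.9 F [-0.   0.3 -1.5]
rotvec deg [ 0. -0. -0.] | shift in target frame [-0.   1.6 -0.4] | in current frame [-0.   1.6 -0.4]
```

Request:
{"name": "send_rows", "arguments": {
  "moves": [
    [[0, 1.3, -0.3], [0, 0, 0], 42],
    [[0, 0, 0], [0, 0, 0], 42],
    [[0, 0, 0], [0, 0, 0], 55],
    [[0, 0, 0], [0, 0, 0], 65],
    [[0, 0, 0], [0, 0, 0], 78],
    [[0, 0, 0], [0, 0, 0], 78],
    [[0, 0, 0], [0, 0, 0], 78],
    [[0, -12, 0], [0, 0, 0], 78],
    [[0, -24, 0], [0, 0, 0], 82],
    [[0, -24, 0], [0, 0, 0], 90],
    [[0, 0, 0], [0, 0, 0], 91]
  ]
}}

```text
time: 18.5
tool_pos: [641.9, -62.6, 106.9]
tcp_rot: [-1.568, 0.0, -1.67]
contact_force: [0.1, -1.1, -0.4]
grip_width: 90.6
```

```bash
python3 go.py 458.9 72 90 0.09
```

```text
t 18.5 pos [641.9 -62.6 106.9] grip 90.6 F [ 0.1 -1.1 -0.4]
rotvec deg [ -0.1 -10.8  -0. ] | shift in target frame [-150.5   16.9 -170.2] | in current frame [-115.9   16.5 -195.4]
```

Request:
{"name": "send_rows", "arguments": {
  "moves": [
    [[0, 0, 0], [0, -6, 0], 91],
    [[0, 0, 0], [0, -5, 0], 91],
    [[-10, 0, -12], [0, 0, 0], 91],
    [[-20, 0, -23], [0, 0, 0], 91],
    [[-25, 0, -28], [0, 0, 0], 91],
    [[-25, 0, -28], [0, 0, 0], 91],
    [[-25, 0, -28], [0, 0, 0], 91],
    [[-20, 4, -23], [0, 0, 0], 91],
    [[-15, 4, -17], [0, 0, 0], 91],
    [[-8, 4, -8], [0, 0, 0], 91],
    [[0, 0, 0], [0, 0, 0], 91],
    [[0, 0, 0], [0, 0, 0], 91]
  ]
}}

```text
time: 20.0
tool_pos: [452.5, 71.4, 88.3]
tcp_rot: [-1.575, 0.001, -1.472]
contact_force: [-0.5, 0.1, 2.0]
grip_width: 90.9
```

```bash
python3 go.py 458.9 72 45 0.09;python3 - <<'E'
from h import *
a=viewer.capture('top');cv2.imwrite('pics/t2.png',a)
b=viewer.capture('scene');cv2.imwrite('pics/s3.png',b)
cv2.imwrite('pics/t2c.png',np.hstack([cv2.resize(a[100:320,150:470],(400,275)),cv2.resize(b[150:430,110:470],(400,275))]))
E
```

```text
t 20.0 pos [452.5  71.4  88.3] grip 90.9 F [-0.5  0.1  2. ]
rotvec deg [ 0.3  0.5 -0.1] | shift in target frame [ 0.  43.3  6.4] | in current frame [ 0.1 43.2  6.6]
```

View pics/t2c.png

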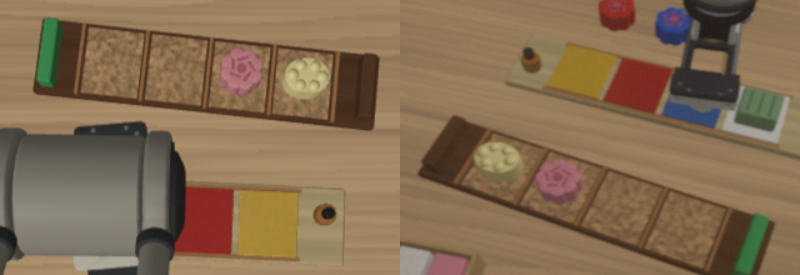

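The rose is in the third nest and the oval in the fourth, both flat. Now the heart.

Request:
{"name": "send_rows", "arguments": {
  "moves": [
    [[0, 6, 5], [0.3, 0.5, 0], 91],
    [[0, 14, 0], [0, 0, 0], 91],
    [[0, 14, 0], [0, 0, 0], 91],
    [[0, 5, 0], [0, 0, 0], 91],
    [[0, 0, 0], [0, 0, 0], 91],
    [[0, 0, 0], [0, 0, 0], 91]
  ]
}}

```text
time: 20.85
tool_pos: [458.6, 71.0, 45.8]
tcp_rot: [-1.57, 0.001, -1.484]
contact_force: [-0.5, -0.1, -0.1]
grip_width: 91.0
```

```bash
python3 go.py 458.9 72 45 0.09
```

```text
t 20.85 pos [458.6  71.   45.8] grip 91.0 F [-0.5 -0.1 -0.1]
rotvec deg [-0.  -0.2 -0.1] | shift in target frame [-1.   0.8  0.3] | in current frame [-1.   0.8  0.3]
```

Request:
{"name": "send_rows", "arguments": {
  "moves": [
    [[-0.9, 0.5, 0.3], [0, 0, 0], 80],
    [[0, 0, 0], [0, 0, 0], 66],
    [[0, 0, 0], [0, 0, 0], 55],
    [[0, 0, 0], [0, 0, 0], 44],
    [[0, 0, 0], [0, 0, 0], 42],
    [[0, 0, 0], [0, 0, 0], 42],
    [[0, 0, 0], [0, 0, 0], 42],
    [[0, 0, 0], [0, 0, 0], 42]
  ]
}}

```text
time: 21.85
tool_pos: [459.5, 72.1, 46.2]
tcp_rot: [-1.568, 0.001, -1.483]
contact_force: [-0.1, 0.3, 0.4]
grip_width: 50.7
```

```bash
python3 go.py 649.7 24.2 105 -0.0987
```

```text
t 21.85 pos [459.5  72.1  46.2] grip 50.7 F [-0.1  0.3  0.4]
rotvec deg [-0.1 10.7 -0.1] | shift in target frame [ 28.9 -58.8 194. ] | in current frame [ 64.2 -58.4 185.5]
```

Request:
{"name": "send_rows", "arguments": {
  "moves": [
    [[0, -12, 0], [0, 0, 0], 42],
    [[0, -22, 0], [0, 0, 0], 42],
    [[0, -20, 0], [0, 4, 0], 42],
    [[0, 0, 0], [0, 4, 0], 42],
    [[0, 0, 0], [0, 2.7, 0], 42],
    [[2, 0, 15], [0, 0, 0], 42],
    [[4, 0, 25], [0, 0, 0], 42],
    [[5, 0, 30], [0, 0, 0], 42],
    [[5, 0, 30], [0, 0, 0], 42],
    [[5, 0, 30], [0, 0, 0], 42],
    [[4, 0, 28], [0, 0, 0], 42],
    [[3, 0, 22], [0, 0, 0], 42],
    [[1, 0, 10], [0, 0, 0], 42],
    [[0, 0, 0], [0, 0, 0], 42],
    [[0, 0, 0], [0, 0, 0], 42]
  ]
}}

```text
time: 23.72
tool_pos: [648.9, 22.3, 112.3]
tcp_rot: [-1.566, 0.002, -1.676]
contact_force: [-0.2, -0.6, -1.7]
grip_width: 50.8
```

```bash
python3 go.py 649.7 24.2 50 -0.0987;python3 - <<'E'
from h import *
b=viewer.capture('scene');cv2.imwrite('pics/s4.png',cv2.resize(b[150:430,110:470],None,fx=2,fy=2))
E
```

```text
t 23.73 pos [648.9  22.3 112.3] grip 50.8 F [-0.2 -0.6 -1.7]
rotvec deg [-0.3 -0.4 -0.1] | shift in target frame [-2.  62.3  0.6] | in current frame [-1.9 62.3  0.3]
```

View pics/s4.png

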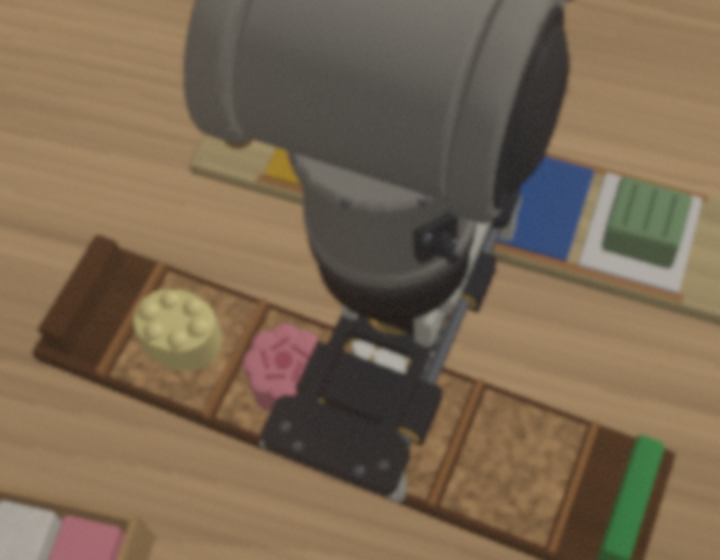

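Request:
{"name": "send_rows", "arguments": {
  "moves": [
    [[-1.6, 10, 0], [-0.3, -0.4, 0], 42],
    [[0, 18, 0], [0, 0, 0], 42],
    [[0, 16, 0], [0, 0, 0], 42],
    [[0, 12, 0], [0, 0, 0], 42],
    [[0, 4, 0], [0, 0, 0], 42],
    [[0, 0, 0], [0, 0, 0], 42],
    [[0, 0, 0], [0, 0, 0], 42]
  ]
}}

```text
time: 24.65
tool_pos: [647.3, 24.7, 47.0]
tcp_rot: [-1.575, 0.002, -1.668]
contact_force: [0.4, -0.5, -0.8]
grip_width: 50.8
```

```bash
python3 go.py 649.7 24.2 42.7 -0.0987
```

```text
t 24.65 pos [647.3  24.7  47. ] grip 50.8 F [ 0.4 -0.5 -0.8]
rotvec deg [ 0.2  0.1 -0.1] | shift in target frame [0.2 4.3 2.4] | in current frame [0.2 4.3 2.4]
```

Request:
{"name": "send_rows", "arguments": {
  "moves": [
    [[0.2, 2, 2], [0.2, 0, 0], 42],
    [[0, 1.5, 0], [0, 0, 0], 42],
    [[0, 0, 0], [0, 0, 0], 42],
    [[0, 0, 0], [0, 0, 0], 42]
  ]
}}

```text
time: 25.15
tool_pos: [650.2, 24.2, 44.6]
tcp_rot: [-1.569, 0.002, -1.668]
contact_force: [0.1, 0.5, -1.1]
grip_width: 50.4
```

```bash
python3 go.py 649.7 24.2 42.2 -0.0987
```

```text
t 25.15 pos [650.2  24.2  44.6] grip 50.4 F [ 0.1  0.5 -1.1]
rotvec deg [-0.1  0.1 -0.1] | shift in target frame [ 0.   2.4 -0.5] | in current frame [ 0.   2.4 -0.5]
```

Request:
{"name": "send_rows", "arguments": {
  "moves": [
    [[0, 2, -0.4], [0, 0, 0], 42],
    [[0, 0, 0], [0, 0, 0], 42],
    [[0, 0, 0], [0, 0, 0], 42]
  ]
}}

```text
time: 25.52
tool_pos: [649.8, 24.2, 42.5]
tcp_rot: [-1.569, 0.002, -1.668]
contact_force: [-0.4, -0.0, -0.7]
grip_width: 50.7
```

```bash
python3 go.py 649.7 24.2 42.2 -0.0987
```

```text
t 25.52 pos [649.8  24.2  42.5] grip 50.7 F [-0.4 -0.  -0.7]
rotvec deg [-0.1  0.1 -0.1] | shift in target frame [ 0.   0.3 -0.1] | in current frame [ 0.   0.3 -0.1]
```

Request:
{"name": "send_rows", "arguments": {
  "moves": [
    [[0, 0.5, 0], [0, 0, 0], 42],
    [[0, 0, 0], [0, 0, 0], 55],
    [[0, 0, 0], [0, 0, 0], 65],
    [[0, 0, 0], [0, 0, 0], 78],
    [[0, 0, 0], [0, 0, 0], 78],
    [[0, 0, 0], [0, 0, 0], 78],
    [[0, -12, 0], [0, 0, 0], 78],
    [[0, -24, 0], [0, 0, 0], 82],
    [[0, -24, 0], [0, 0, 0], 90],
    [[0, 0, 0], [0, 0, 0], 91]
  ]
}}

```text
time: 26.78
tool_pos: [650.4, 24.1, 106.3]
tcp_rot: [-1.566, 0.002, -1.668]
contact_force: [-0.1, 0.1, 0.1]
grip_width: 90.5
```

```bash
python3 go.py 469.5 144.5 90 -0.09
```

```text
t 26.77 pos [650.4  24.1 106.3] grip 90.5 F [-0.1  0.1  0.1]
rotvec deg [-0.3 -0.4 -0.1] | shift in target frame [-103.7   16.3 -191. ] | in current frame [-102.3   15.6 -191.7]
```

Request:
{"name": "send_rows", "arguments": {
  "moves": [
    [[-8, 0, -14], [-0.3, -0.4, 0], 91],
    [[-14, 0, -26], [0, 0, 0], 91],
    [[-16, 0, -29], [0, 0, 0], 91],
    [[-16, 0, -29], [0, 0, 0], 91],
    [[-16, 0, -29], [0, 0, 0], 91],
    [[-14, 4, -26], [0, 0, 0], 91],
    [[-11, 4, -20], [0, 0, 0], 91],
    [[-5, 4, -10], [0, 0, 0], 91],
    [[0, 0, 0], [0, 0, 0], 91],
    [[0, 0, 0], [0, 0, 0], 91]
  ]
}}

```text
time: 28.02
tool_pos: [459.8, 146.0, 87.6]
tcp_rot: [-1.589, 0.0, -1.657]
contact_force: [0.1, 0.2, -0.0]
grip_width: 91.1
```

```bash
python3 go.py 469.5 144.5 45 -0.09;python3 - <<'E'
from h import *
a=viewer.capture('top');cv2.imwrite('pics/t3.png',a)
b=viewer.capture('scene');cv2.imwrite('pics/s5.png',b)
cv2.imwrite('pics/t3c.png',np.hstack([cv2.resize(a[100:320,150:470],(400,275)),cv2.resize(b[150:430,140:500],(400,275))]))
E
```

```text
t 28.02 pos [459.8 146.   87.6] grip 91.1 F [ 0.1  0.2 -0. ]
rotvec deg [ 1.   0.2 -0. ] | shift in target frame [ 0.6 42.6  9.8] | in current frame [ 0.7 42.4 10.6]
```

View pics/t3c.png

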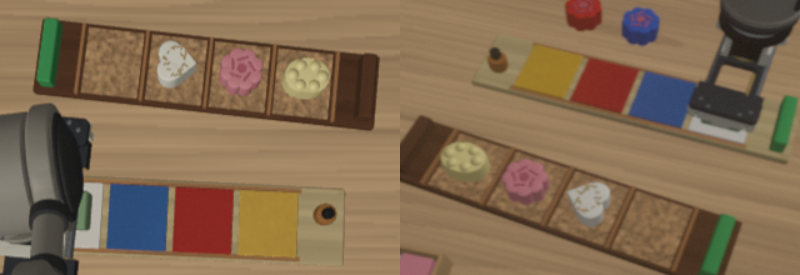

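The heart is flat in the second nest. I'll correct the position over the bar before going down.

Request:
{"name": "send_rows", "arguments": {
  "moves": [
    [[0.5, 0, 8], [1, 0.2, 0], 91],
    [[0, 0, 0], [0, 0, 0], 91],
    [[0, 0, 0], [0, 0, 0], 91]
  ]
}}

```text
time: 28.5
tool_pos: [469.7, 143.9, 87.5]
tcp_rot: [-1.569, 0.0, -1.663]
contact_force: [0.5, -0.0, -0.8]
grip_width: 91.3
```

```bash
python3 go.py 469.5 144.5 45 -0.09
```

```text
t 28.5 pos [469.7 143.9  87.5] grip 91.3 F [ 0.5 -0.  -0.8]
rotvec deg [-0.1 -0.1 -0. ] | shift in target frame [-0.6 42.5 -0.2] | in current frame [-0.6 42.5 -0.3]
```

Request:
{"name": "send_rows", "arguments": {
  "moves": [
    [[-0.5, 12, 0], [0, 0, 0], 91],
    [[0, 14, 0], [0, 0, 0], 91],
    [[0, 12, 0], [0, 0, 0], 91],
    [[0, 3, 0], [0, 0, 0], 91],
    [[0, 0, 0], [0, 0, 0], 91],
    [[0, 0, 0], [0, 0, 0], 91]
  ]
}}

```text
time: 29.25
tool_pos: [469.1, 144.3, 42.7]
tcp_rot: [-1.571, -0.0, -1.662]
contact_force: [-0.7, -0.5, -0.3]
grip_width: 91.1
```

```bash
python3 go.py 469.5 144.5 45 -0.09
```

```text
t 29.25 pos [469.1 144.3  42.7] grip 91.1 F [-0.7 -0.5 -0.3]
rotvec deg [ 0.  -0.1  0. ] | shift in target frame [-0.2 -2.3  0.4] | in current frame [-0.2 -2.3  0.4]
```

Request:
{"name": "send_rows", "arguments": {
  "moves": [
    [[0, -2.3, 0.4], [0, 0, 0], 80],
    [[0, 0, 0], [0, 0, 0], 64],
    [[0, 0, 0], [0, 0, 0], 50],
    [[0, 0, 0], [0, 0, 0], 40],
    [[0, 0, 0], [0, 0, 0], 38],
    [[0, 0, 0], [0, 0, 0], 38],
    [[0, 0, 0], [0, 0, 0], 38],
    [[0, 0, 0], [0, 0, 0], 38]
  ]
}}

```text
time: 30.25
tool_pos: [470.2, 144.4, 46.2]
tcp_rot: [-1.569, 0.0, -1.662]
contact_force: [-0.2, 0.5, 0.5]
grip_width: 45.8
```

```bash
python3 go.py 656.9 96.8 105 -0.0987
```

```text
t 30.25 pos [470.2 144.4  46.2] grip 45.8 F [-0.2  0.5  0.5]
rotvec deg [-0.1  0.4 -0. ] | shift in target frame [ 29.  -58.8 190.5] | in current frame [ 30.3 -58.4 190.4]
```

Width is 45.8 mm, which matches the bar. Lift and carry.

Request:
{"name": "send_rows", "arguments": {
  "moves": [
    [[0, -12, 0], [0, 0, 0], 38],
    [[0, -22, 0], [0, 0, 0], 38],
    [[0, -20, 0], [0, 0.4, 0], 38],
    [[0, 0, 0], [0, 0, 0], 38],
    [[2, 0, 15], [0, 0, 0], 38],
    [[4, 0, 25], [0, 0, 0], 38],
    [[5, 0, 30], [0, 0, 0], 38],
    [[5, 0, 30], [0, 0, 0], 38],
    [[5, 0, 30], [0, 0, 0], 38],
    [[4, 0, 27], [0, 0, 0], 38],
    [[3, 0, 20], [0, 0, 0], 38],
    [[1, 0, 10], [0, 0, 0], 38],
    [[0, 0, 0], [0, 0, 0], 38],
    [[0, 0, 0], [0, 0, 0], 38]
  ]
}}

```text
time: 32.0
tool_pos: [661.1, 92.6, 93.6]
tcp_rot: [-1.579, -0.002, -1.67]
contact_force: [-0.1, 0.2, -1.0]
grip_width: 45.8
```

```bash
python3 go.py 656.9 96.8 50 -0.0987
```

```text
t 32.0 pos [661.1  92.6  93.6] grip 45.8 F [-0.1  0.2 -1. ]
rotvec deg [ 0.5 -0.   0.1] | shift in target frame [-3.8 43.6 -4.6] | in current frame [-3.9 43.6 -4.2]
```

Request:
{"name": "send_rows", "arguments": {
  "moves": [
    [[-3.5, 6, -4], [0.5, 0, 0], 38],
    [[0, 14, 0], [0, 0, 0], 38],
    [[0, 14, 0], [0, 0, 0], 38],
    [[0, 6, 0], [0, 0, 0], 38],
    [[0, 1, 0], [0, 0, 0], 38],
    [[0, 0, 0], [0, 0, 0], 38],
    [[0, 0, 0], [0, 0, 0], 38]
  ]
}}

```text
time: 32.88
tool_pos: [655.6, 97.5, 49.6]
tcp_rot: [-1.571, -0.002, -1.668]
contact_force: [0.9, 0.2, -1.0]
grip_width: 46.2
```

```bash
python3 go.py 656.9 96.8 42.7 -0.0987
```

```text
t 32.88 pos [655.6  97.5  49.6] grip 46.2 F [ 0.9  0.2 -1. ]
rotvec deg [0.  0.1 0.1] | shift in target frame [0.6 6.9 1.3] | in current frame [0.5 6.9 1.3]
```

Request:
{"name": "send_rows", "arguments": {
  "moves": [
    [[0.5, 4, 1.2], [0, 0, 0], 38],
    [[0, 1.5, 0], [0, 0, 0], 38],
    [[0, 0, 0], [0, 0, 0], 38],
    [[0, 0, 0], [0, 0, 0], 38]
  ]
}}

```text
time: 33.38
tool_pos: [657.3, 96.7, 44.5]
tcp_rot: [-1.57, -0.001, -1.668]
contact_force: [-0.4, -0.7, -1.0]
grip_width: 46.2
```

```bash
python3 go.py 656.9 96.8 42.2 -0.0987
```

```text
t 33.38 pos [657.3  96.7  44.5] grip 46.2 F [-0.4 -0.7 -1. ]
rotvec deg [-0.1  0.1  0.1] | shift in target frame [-0.   2.3 -0.4] | in current frame [-0.   2.3 -0.4]
```

Request:
{"name": "send_rows", "arguments": {
  "moves": [
    [[0, 2, -0.3], [0, 0, 0], 38],
    [[0, 0, 0], [0, 0, 0], 38],
    [[0, 0, 0], [0, 0, 0], 38]
  ]
}}

```text
time: 33.75
tool_pos: [657.1, 96.8, 42.5]
tcp_rot: [-1.569, -0.001, -1.668]
contact_force: [-0.1, 0.2, -0.7]
grip_width: 46.1
```

```bash
python3 go.py 656.9 96.8 42.2 -0.0987
```

```text
t 33.75 pos [657.1  96.8  42.5] grip 46.1 F [-0.1  0.2 -0.7]
rotvec deg [-0.1  0.1  0.1] | shift in target frame [ 0.   0.3 -0.2] | in current frame [ 0.   0.3 -0.2]
```

Release, lift, then back off toward the robot so the cameras get a clear view.

Request:
{"name": "send_rows", "arguments": {
  "moves": [
    [[0, 0.5, 0], [0, 0, 0], 38],
    [[0, 0, 0], [0, 0, 0], 50],
    [[0, 0, 0], [0, 0, 0], 62],
    [[0, 0, 0], [0, 0, 0], 75],
    [[0, 0, 0], [0, 0, 0], 75],
    [[0, 0, 0], [0, 0, 0], 75],
    [[0, -12, 0], [0, 0, 0], 75],
    [[0, -24, 0], [0, 0, 0], 75],
    [[0, -24, 0], [0, 0, 0], 80],
    [[0, -20, -10], [0, 0, 0], 85],
    [[0, -10, -25], [0, 0, 0], 90],
    [[0, -10, -30], [0, 0, 0], 90],
    [[0, 0, -30], [0, 0, 0], 90],
    [[0, 0, -30], [0, 0, 0], 90],
    [[0, 0, -30], [0, 0, 0], 90],
    [[0, 0, -30], [0, 0, 0], 90],
    [[0, 0, -25], [0, 0, 0], 90],
    [[0, 0, -10], [0, 0, 0], 90],
    [[0, 0, 0], [0, 0, 0], 90],
    [[0, 0, 0], [0, 0, 0], 90]
  ]
}}

```text
time: 36.25
tool_pos: [436.2, 119.1, 155.5]
tcp_rot: [-1.551, 0.002, -1.669]
contact_force: [-0.0, -0.5, 0.8]
grip_width: 89.7
```

```bash
python3 - <<'E'
from fit import *
a=viewer.capture('top');b=viewer.capture('scene');cv2.imwrite('pics/top9.png',a);cv2.imwrite('pics/scene9.png',b)
T=(645.,-22.6,-.0987)
for n,i in(('top',a),('scene',b)):
    for k,y in(('bar',120),('heart',40),('rose',-40),('oval',-120)):
        q=rot(T[2])@[0,y]+T[:2];s=cv2.resize(sil(n,k,*q,T[2],15,51),(640,480),interpolation=cv2.INTER_AREA)
        cs,_=cv2.findContours((s>127).astype(np.uint8),0,1);cv2.drawContours(i,cs,-1,(0,0,255),1)
        # nest tile outline
A=cv2.resize(a[100:220,160:470],(775,300));B=cv2.resize(b[250:450,110:470],(540,300));
cv2.imwrite('pics/final.png',np.vstack([A,cv2.copyMakeBorder(B,0,0,0,235,0)]))
E
python3 go.py 656.9 96.8 42.2 -0.0987
```

```text
t 36.35 pos [436.  119.  155.2] grip 89.9 F [ 0.2 -0.4 -0.2]
rotvec deg [-1.1  0.  -0.1] | shift in target frame [  0.3 113.  222. ] | in current frame [  0.6 117.2 219.8]
```

View pics/final.png

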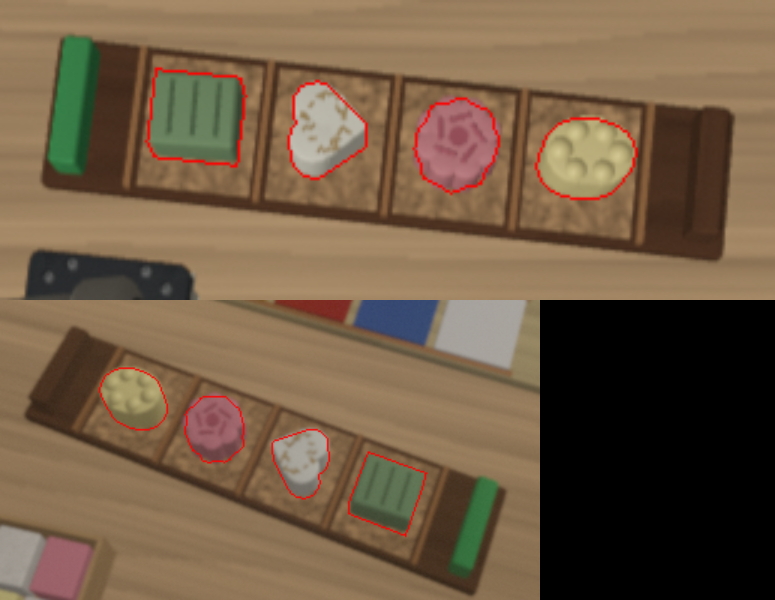

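View pics/scene9.png

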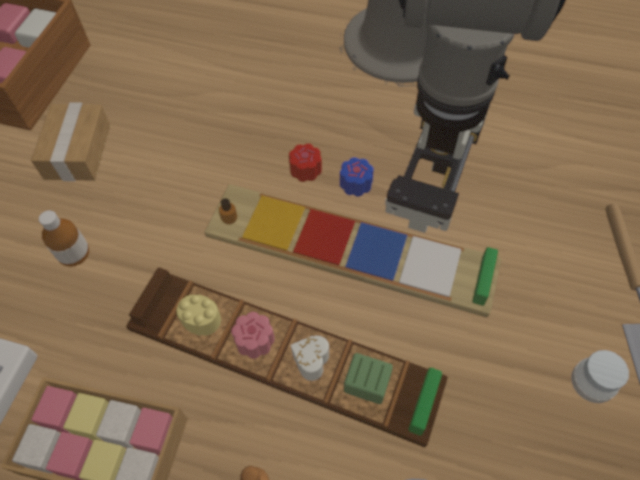

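All four soaps match the outlines predicted for the nest centres in both cameras, flat and in the right order. The bottle (228,210) and the blue and red look-alikes (356,176), (305,162) haven't moved. The gripper is clear, so I'm handing the job in.

Request:
{"name": "send_rows", "arguments": {
  "moves": [
    [[0, 0, 0], [0, 0, 0], 90],
    [[0, 0, 0], [0, 0, 0], 90],
    [[0, 0, 0], [0, 0, 0], 90],
    [[0, 0, 0], [0, 0, 0], 90]
  ]
}}

```text
time: 36.85
tool_pos: [436.8, 118.8, 154.7]
tcp_rot: [-1.552, 0.001, -1.67]
contact_force: [0.4, 0.5, 0.0]
grip_width: 90.0
```

```bash
python3 -c "
from h import *
print(bot.get_obs()['tool_pos'],np.abs(bot.get_obs()['dq']).max());print(bot.close_job())"
```

```text
[436.83759684 118.81300904 154.74375351] 0.0027117563807497755
the job is handed in; nothing more can be done
None
```

All four soaps are in the packing rack in the order asked: bar, heart, rose, oval, counted from the green block. I handed the job in at about 37 s of the 88 s allowed.

- **Grasps:** each soap was gripped across its x axis. The closed widths were 45.8 mm for the bar, 50.7 mm for the heart, 51.1 mm for the rose and 42.3 mm for the oval, all matching the given sizes. Each was released just above or touching the cork, with no drops.
- **Last checks:** in both camera views the soaps lie flat, top face up, and agree by eye with the outlines predicted for the nest centres. The bottle and the blue and red look-alikes are where they started, and the gripper was clear and still. The external force read at most about 2 N at the end of any move; peaks within a move weren't read.
- **What disagreed:**
    - The initial oval fit in the scene camera failed because of a bad mask, so I used only the top view for its pose.
    - The automatic check of the packing-rack fit scored poorly because its mask was broken, so I accepted that fit after checking its overlay by eye.
    - For the other three soaps, the two cameras differed by up to 3 mm.

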